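# Set up the bench magnifier station for the next lot of brackets

## Task

Get the inspection station ready for the next lot of brackets: turn the selector knob on the sloping control box until its pointer clicks in at the steel tab on the ring around it, and tip the magnifier's head down by its handle until the lens is level with the bench. Leave the tab where it is set, and do not shift or knock over the other things on the bench.

Things in the scene. Friction and masses are not known exactly. Their poses are not given: they have to be found in the camera images.
- console: Grey control box fixed to the bench (left or right half, swapped with the magnifier). Its panel is a 170 x 190 mm rectangle whose centre is 95 mm straight above this origin (on the bench); the panel slopes 30 deg: its normal leans 30 deg from vertical towards the body's -x (the robot's side). x, y level, z up.
- knob_grip (a point): On the axis of the black selector knob, 34 mm out from the panel, at grip height. z = the axis, square out of the panel; x = along the grip bar to its pointer end. Bar: 72 mm long (x), 18 mm thick (y), from 14 to 48 mm out from the panel, on a disc 72 mm across; a white line on its top runs from the axis to the pointer end. Five clicks (detents), 0.4 rad apart.
- pointer (a point): Tip of the knob's pointer, 46 mm from its axis, 10 mm out from the panel; turns with the knob.
- tab (a point): Inner edge of the raised dark steel tab (16 x 10 mm, top 11 mm out from the panel) on the flat aluminium set-point ring (104 mm across, under the knob, same axis). It marks the wanted position, always one of the five clicks: the pointer stands at the tab when this point and the pointer point coincide.
- selector (a joint): Angle of the knob, rad, growing clockwise as seen looking at the panel; clicks at 0, 0.4, 0.8, 1.2, 1.6, each with a black dash on the panel. At 0.8 the pointer points straight up the slope. Moving it over a click takes about 0.1 N m; it springs to the nearest click when let go.
- index_ring (a joint): Angle of the set-point ring with the tab, same zero and sense as the knob: the knob is at the tab when both values are equal.
- magnifier: Bench magnifier fixed to the bench: post with a U-shaped yoke, origin on the bench 50 mm in front of (body -x of) the point below the lens centre. x, y level, z up; the yoke and the post (150 mm along x) lie on the +x side, the handle on the -x side.
- head_pivot (a point): Centre of the lens, on the level tilt axis (along y of the magnifier), 190 mm above the bench; does not move.
- head_grip (a point): Grip point on the magnifier's handle, 125 mm from the pivot. Axes turn with the head: handle along x (outer end at -x), y the tilt axis, z square to the lens. The black handle is 18 x 18 mm, from 74 to 159 mm from the pivot; the white lens ring is 152 mm across, 20 mm thick; the yoke round its far half reaches 101 mm from the pivot.
- head (a joint): Tilt of the magnifier head, rad: 0 = lens level, positive = handle raised. Stiff hinge that stays where it is left (2 to 3 N at the handle).
- bracket_a: Bystander: zinc L-bracket 90 x 45 x 60 mm lying on the bench under the magnifier head; origin at its underside.
- bracket_b: Bystander: zinc L-bracket 110 x 50 x 50 mm lying on the bench in the middle; origin at its underside.
- oil_jar: Bystander: closed jar, 60 mm across, 100 mm high, standing in the middle; origin at its underside.
- mug: Bystander: white mug, 80 mm across, 90 mm high, on the left of the bench; origin at its underside.
- tape: Bystander: roll of tape lying flat, 100 mm across, 48 mm high, on the right of the bench; origin at its underside.
- screwdriver: Bystander: screwdriver lying on the right of the bench; origin at its underside.
- wrench: Bystander: wrench lying on the left of the bench; origin at its underside.

How it is judged:
At the end, for the whole second after the job is handed in: The knob's pointer tip is within 6 mm (0.13 rad) of the tab's marking point, the magnifier head is within 0.1 rad of level, and both are at rest (distance between pointer and tab below 0.006 m and value of joint head between -0.1 and 0.1 rad and velocity of joint selector between -0.1 and 0.1 rad/s and velocity of joint head between -0.05 and 0.05 rad/s); the robot touches nothing.
It fails at once if the set-point tab is moved by more than 6 mm (distance of tab from where it was at the start of the episode above 0.006 m).
It fails at once if a bystander is shifted by more than 30 mm or knocked over (distance of any of bracket_a, bracket_b, oil_jar, mug, tape, screwdriver, wrench from where it was at the start of the episode above 0.03 m or angle between any of bracket_a, bracket_b, oil_jar, mug, tape, screwdriver, wrench's own z axis and vertical above 0.5 rad).
It also fails if it takes over 70 s, if anything falls off the work surface, if the arm or the gripper's body presses on something with over 40 N, if the wrist force passes 120 N, or if a joint passes its speed limit or range.

## Robot

A 6-joint arm with a two-finger parallel gripper is mounted at the origin on the work surface. World frame = base frame: x ahead of the robot, y to its left, z up, the work surface at z = 0. Lengths are in m, angles in rad, forces in N, time in s.
With the tool pointing down it reaches from about 0.425 to 0.95 m from the base axis. Payload 3.5 kg.
Tool frame: the origin (TCP) lies between the finger pads; the fingertips stand 19 mm ahead of it and the grasp point (between the pads) is the TCP (ctrl.nose_length is the distance from the TCP to the fingertips, in m); z points along the fingers, y is the line along which they close (so a half turn about z gives the same grasp; the last joint's range is limited). The gripper opens to 85 mm and grips with 20 to 120 N. Pads are 22 mm wide; open, the fingers measure 114 mm over their backs; the gripper's body (76 mm by 85 mm) begins 54 mm behind the grasp point. The pads swing forward as they close: fully open they stand 13 mm farther back than shut.
Start: joints at [-0.15, 0.286, 1.577, -0, 1.279, -0.15], TCP at [0.675, 0, 0.224] pointing down, gripper open.
Joint ranges: [-2.77, 2.77], [-0.9, 2.22], [0.21, 2.48], [-1.53, 4.67], [0.24, 2.81], [-2.84, 2.84]. Speed limits (rad/s): [2.79, 2.79, 3.14, 3.14, 3.14, 3.14].

## Interface

Orientations are given as a unit quaternion [x, y, z, w].
In Python, from plant import ctrl gives the robot as it stands.
- The arm moves only by the tool apply_moves, never from a script. Its argument "series" is a list of rows, each a list of 6 numbers: the shift along the world's x, y, z scaled (see below), then the turn, a rotation vector about the world's x, y, z scaled (see below). A call has 1 to 20 rows; each row is the pose to reach, as a shift and turn from the pose commanded when the call began; what a row does not reach only later rows make up. The controller multiplies each number of a shift by 0.8 m and each number of a turn by 45 degrees. A row lasts 1/8 s, in which the tool goes at most 62.5 mm and 10.7 degrees, less where a joint would pass 70% of its speed; a pose out of reach is approached as far as the arm can. A call with a number of a shift or a turn outside -1 to 1 is refused whole. A call with a gripper value outside its range is refused whole. "jaw" is the opening, from 0 (shut) to 1 (fully open), set as the call begins (left out, the last holds). The fingers move at their own pace and stop on an object; "squeeze" is the grip in N (left out, the last holds). Time passes only in rows, so rows that repeat a pose let the fingers close. It gives the time, the measured TCP pose, the force, the opening and the grip force at its end, in the units of the state.
- ctrl.get_state(): the state, without advancing time (a new reading comes with each control period).
- ctrl.read_camera(name): name is "scene" or "side" or "wrist"; returns the picture (400x640x3 uint8, red, green, blue); there is no depth.
- ctrl.get_calibration(name): a dict with "fx", "fy", "cx", "cy" (pixels), "xyz" and "orientation" of the camera in the world; the wrist camera has in their place "hand_eye" (4x4, takes a point from camera to tool coordinates, whose origin is the TCP and whose axes are the flange's). Camera axes: x right, y up, looking along -z (the intrinsics and any distortion apply to the point x, -y, -z); pixel columns grow to the right and rows downward; lengths in m; the calibration is good to about 2 mm. A picture is of the moment at which its call begins: read the wrist's pose just before it. get_calibration takes no time and is no camera call.
- ctrl.sign_off(): hands the job in; it is judged then, once.
Trained networks look in the newest picture that a camera, given by its name, has taken for a name from the list of things; names that differ only in an ending like _2 or _b are one class to them, and where a whole thing is asked for, a point or a joint stands for the part that bears it (a point fixed in the world has none). Each returns a list of dicts, best first, with "p" (0 to 1); they miss things now and then, are a little off and sometimes report something else, mostly with a low value. They report only what shows in the picture. A call takes as long as a camera call.
- ctrl.boxes_of(thing, camera): "xy" ([column, row] as shares, 0 to 1, of the picture: columns of its width, rows of its height, amid what is visible of it).
- ctrl.silhouettes(thing, camera): "pixels" (400x640 bool, what is visible of it) and "xy" ([column, row] as shares, 0 to 1, of the picture: columns of its width, rows of its height, amid what is visible of it).
The state is a dict: "time": time; "qpos": joint angles; "dq": joint speeds; "joint_efforts": joint torques, N m; "eef_pos": TCP position; "tcp_rot": TCP orientation; "contact_force": force on the tool from outside, world axes, zero at the start; "wrist_torque": the same for the moment, N m; "opening": opening from 0.0 (shut) to 1.0 (fully open); "finger_force": force on a finger pad.
Only numpy, scipy, OpenCV 4.12 (cv2) and the standard library are available. Lean on these libraries where they do the work, as an engineer would, in place of code of your own. Each camera call takes 0.05 s, during which the arm holds its last target. There are 200 camera calls.

## Working session

There is one attempt and no reset: what is moved stays moved. The work goes in short steps, Python scripts to look and compute and a tool call to move; the robot and the scene stay as the last step left them, time stands still between calls to the robot, and variables do not carry over. Pictures are saved under pics/ and viewed, at most 10 in all, crops included, and the job is handed in when it is done.

Besides the shell and the picture viewer there is one more tool, called after "Request:" as name(argument=value, ...) on one line, values as JSON. apply_moves: Moves the arm, as the interface text tells. Shifts and turns lie within -1 to 1; 1 stands for 0.8 m of shift or 45 degrees of turn. Its arguments: {"type":"object","properties":{"series":{"type":"array"},"jaw":{"type":"number"},"squeeze":{"type":"number"}},"required":["series"]}

```bash
mkdir -p pics; ls; cat > h.py <<'E'
import numpy as np, cv2
from scipy.spatial.transform import Rotation as R
from plant import ctrl
def cam(name, st=None):
    c=ctrl.get_calibration(name)
    K=(c['fx'],c['fy'],c['cx'],c['cy'])
    if 'hand_eye' in c:
        st=st or ctrl.get_state(); T=np.eye(4); T[:3,:3]=R.from_quat(st['tcp_rot']).as_matrix(); T[:3,3]=st['eef_pos']
        T=T@np.array(c['hand_eye'])
    else:
        T=np.eye(4); T[:3,:3]=R.from_quat(c['orientation']).as_matrix(); T[:3,3]=c['xyz']
    return K,T
def ray(C,uv):
    K,T=C; d=np.array([(uv[0]-K[2])/K[0],-(uv[1]-K[3])/K[1],-1]); d=T[:3,:3]@d
    return T[:3,3],d/np.linalg.norm(d)
def proj(C,p):
    K,T=C; q=T[:3,:3].T@(np.asarray(p)-T[:3,3]); return np.array([K[2]+K[0]*q[0]/-q[2],K[3]+K[1]*q[1]/q[2]])
def tri(obs):
    A=np.zeros((3,3));b=np.zeros(3)
    for C,uv in obs:
        o,d=ray(C,uv);P=np.eye(3)-np.outer(d,d);A+=P;b+=P@o
    x=np.linalg.solve(A,b); return x,[np.linalg.norm(proj(C,x)-uv) for C,uv in obs]
E
python3 - <<'E'
from h import *
for n in ['scene','side','wrist']:
    c=ctrl.get_calibration(n); print(n,c)
    im=ctrl.read_camera(n); cv2.imwrite(f'pics/{n}0.png',im[:,:,::-1])
    for t in ['console','knob_grip','pointer','tab','magnifier','head_pivot','head_grip','oil_jar','bracket_b','mug']:
        try: print(n,t,[(round(d['p'],2),np.round(np.array(d['xy'])*[640,400],1)) for d in ctrl.boxes_of(t,n)[:2]])
        except Exception as e: print(t,e)
E
```

```text
pics
scene {'fx': 408.79739547329336, 'fy': 408.79739547329336, 'cx': 321.426808099262, 'cy': 190.9909291330801, 'xyz': array([1.20665696, 0.33849819, 1.27895696]), 'orientation': array([0.15121621, 0.25024572, 0.81025007, 0.50794248])}
scene console [(0.92, array([376.3, 237.7]))]
scene knob_grip [(0.52, array([380.8, 224.2]))]
scene pointer [(0.69, array([305.7, 228.6])), (0.67, array([378.8, 222.1]))]
scene tab [(0.49, array([376., 231.]))]
scene magnifier [(0.85, array([259.5, 197.1])), (0.27, array([272.9, 205.4]))]
scene head_pivot [(0.98, array([260.8, 193.2]))]
scene head_grip [(0.68, array([262.4, 177.1]))]
scene oil_jar [(0.79, array([310.7, 226.9])), (0.24, array([260. , 192.4]))]
scene bracket_b [(0.55, array([334.4, 189.5])), (0.51, array([274.2, 199.8]))]
scene mug [(0.74, array([471.7, 240. ])), (0.25, array([378.6, 222.1]))]
side {'fx': 403.44607914291225, 'fy': 403.44607914291225, 'cx': 318.05663507527174, 'cy': 199.41016272626837, 'xyz': array([ 0.19471456, -1.13742141,  0.81384039]), 'orientation': array([ 0.49722871, -0.07008218, -0.11601481,  0.85696713])}
side c
[... 644 characters left out ...]
and_eye': array([[ 4.72470372e-04,  9.65014384e-01,  2.62196519e-01,
         6.66444979e-02],
       [ 9.99999836e-01, -5.40457912e-04,  1.87185418e-04,
         3.54635876e-04],
       [ 3.22342804e-04,  2.62196388e-01, -9.65014482e-01,
        -1.49414985e-01],
       [ 0.00000000e+00,  0.00000000e+00,  0.00000000e+00,
         1.00000000e+00]])}
wrist console [(0.56, array([173.8,  22.8]))]
wrist knob_grip []
wrist pointer []
wrist tab []
wrist magnifier [(0.65, array([322.5, 304.4]))]
wrist head_pivot [(0.87, array([322.1, 302.6]))]
wrist head_grip [(0.33, array([253.2, 191. ]))]
wrist oil_jar []
wrist bracket_b [(0.92, array([ 69. , 170.4])), (0.78, array([224.7, 330.1]))]
wrist mug []
```

```bash
python3 - <<'E'
from h import *
a=cv2.imread('pics/scene0.png')[130:290,200:500];b=cv2.imread('pics/side0.png')[120:300,230:430]
cv2.imwrite('pics/s1.png',cv2.resize(a,(800,427),interpolation=cv2.INTER_CUBIC))
cv2.imwrite('pics/s2.png',cv2.resize(b,(660,594),interpolation=cv2.INTER_CUBIC))
S,D=cam('scene'),cam('side')
for n,u,v in [('console',(376.3,237.7),(313,190.5)),('knob',(380.8,224.2),(305.6,179.3)),('pointer',(378.8,222.1),(307.4,177)),('tab',(376,231),(307.6,187.2)),('pivot',(260.8,193.2),(374.8,224)),('hgrip',(262.4,177.1),(355.1,218)),('jar',(310.7,226.9),(344.6,230.1)),('brb',(334.4,189.5),(292.4,238.6))]:
    x,e=tri([(S,u),(D,v)]);print(n,x.round(3),np.round(e,1))
print(ctrl.get_state())
E
```

```text
console [0.557 0.216 0.054] [0.6 0.5]
knob [0.529 0.216 0.105] [1.3 1.1]
pointer [0.534 0.209 0.119] [1.  0.8]
tab [0.538 0.209 0.072] [2.2 1.9]
pivot [ 0.63  -0.19   0.145] [3.5 3.8]
hgrip [ 0.575 -0.198  0.176] [0.6 0.7]
jar [ 0.603 -0.016  0.012] [1.7 1.7]
brb [ 0.417 -0.009  0.005] [1.2 1.3]
{'time': 1.65, 'qpos': array([-1.50010063e-01,  2.86312230e-01,  1.57668214e+00,  6.86035216e-06,
        1.27861588e+00, -1.50044704e-01]), 'dq': array([-0.00166833, -0.00073161,  0.00054669,  0.00053261, -0.00044923,
        0.00107857]), 'joint_efforts': array([ 8.88821501e-05, -4.05956054e+01, -2.92926425e+01, -1.56157639e-04,
        6.39846930e-04,  2.13111363e-06]), 'eef_pos': array([6.74989777e-01, 2.60513300e-05, 2.23926389e-01]), 'tcp_rot': array([ 7.07095232e-01,  7.07118330e-01, -2.57806910e-06, -9.03112087e-06]), 'contact_force': array([-0.53315539, -0.34330147,  0.08902387]), 'wrist_torque': array([-0.03257777,  0.02354008, -0.00388885]), 'finger_force': 0.0, 'opening': 0.9991494601723206}
```

View pics/s1.png

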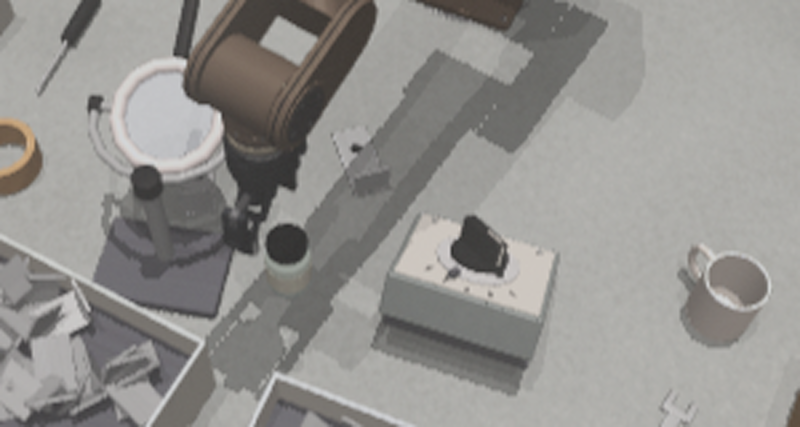

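View pics/s2.png

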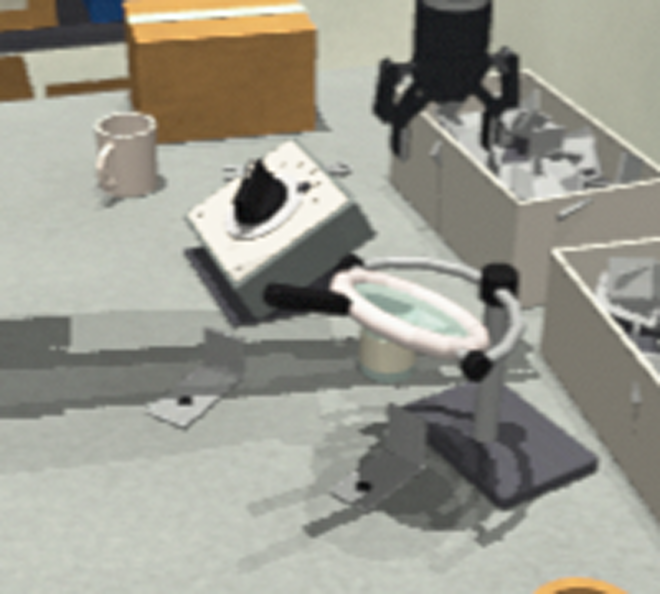

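View pics/wrist0.png

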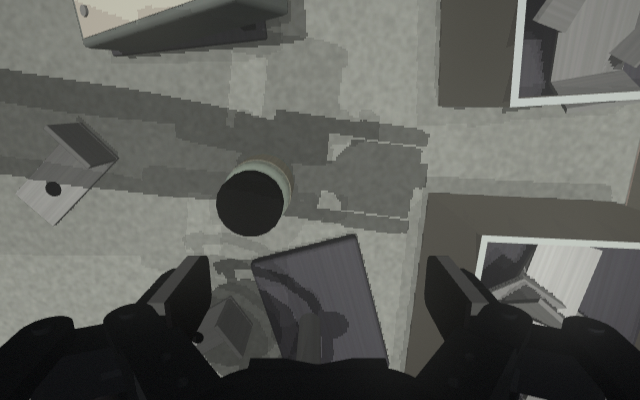

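Request:
apply_moves(series=[[-0.05,0.05,0.02,0,-0.12,0],[-0.1,0.1,0.02,0,-0.25,0],[-0.16,0.16,0.02,0,-0.4,0],[-0.21,0.21,0.02,0,-0.52,0],[-0.26,0.26,0.02,0,-0.667,0],[-0.26,0.26,0.02,0,-0.667,0],[-0.26,0.26,0.02,0,-0.667,0]])

```text
time: 2.52
eef_pos: [0.4673, 0.2084, 0.2409]
tcp_rot: [0.683, 0.683, 0.184, 0.183]
contact_force: [1.1, -0.4, -0.3]
opening: 0.998
finger_force: 0.0
```

```bash
python3 - <<'E'
from h import *
st=ctrl.get_state();print(st['eef_pos'],st['qpos'],st['dq'].round(3))
im=ctrl.read_camera('wrist')
for t in ['console','knob_grip','pointer','tab']:
    print(t,[(round(d['p'],2),np.round(np.array(d['xy'])*[640,400],1)) for d in ctrl.boxes_of(t,'wrist')[:2]])
cv2.imwrite('pics/w1.png',im[:,:,::-1])
S,D=cam('scene'),cam('side')
x,e=tri([(S,(370.6,232)),(D,(322.4,176.7))]);print('tab',x,e)
W=cam('wrist',st);print('proj tab',proj(W,x))
E
```

```text
[0.46729563 0.20837948 0.24090318] [ 0.29465366 -0.35805358  2.23507845 -0.20998509  0.76893191  0.40792308] [-0.036  0.026 -0.036  0.001 -0.002  0.001]
console [(0.71, array([304.6, 163.2]))]
knob_grip [(0.84, array([306.5, 180. ])), (0.22, array([211.3, 347.6]))]
pointer [(0.81, array([306.3, 179.3]))]
tab [(0.82, array([333.1, 145.6]))]
tab [0.58571322 0.19699902 0.12176693] [np.float64(0.5873015724257133), np.float64(0.48771049158256974)]
proj tab [365.20650572 194.18554308]
```

View pics/w1.png

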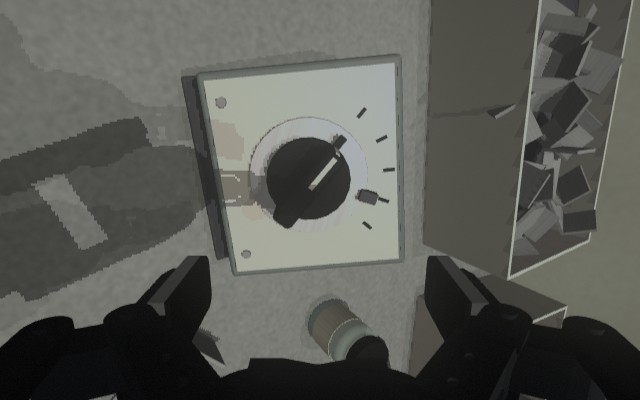

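```bash
cat > fit.py <<'E'
from h import *
from scipy.optimize import least_squares
st=dict(eef_pos=np.array([0.46729563,0.20837948,0.24090318]))
import sys
c30,s30=np.cos(np.pi/6),.5
def pt(p,s,t,h):
    v=np.array([s*c30-h*s30,t,.095+s*s30+h*c30]); c,k=np.cos(p[2]),np.sin(p[2])
    return np.array([p[0]+c*v[0]-k*v[1],p[1]+k*v[0]+c*v[1],v[2]])
def pol(p,a,r,h): return pt(p,p[3]+r*np.cos(a-.8),p[4]-r*np.sin(a-.8),h)
E
python3 - <<'E'
from fit import *
W=cam('wrist');S,D=cam('scene'),cam('side')
dash=[(362,112),(381,138),(389,170),(384,200),(367,225)]
def res(p):
    r=[]
    for (s,t),uv in zip([(-.085,.095),(.085,.095),(.085,-.095),(-.085,-.095)],[(199,74),(399,56),(402,262),(235,272)]): r+=list((proj(W,pt(p,s,t,0))-uv)*.4)
    for i,uv in enumerate(dash): r+=list(proj(W,pol(p,.4*i,p[5],0))-uv)
    r+=list(proj(W,pol(p,1.2,.052,.011))-(367,197))
    r+=list(proj(S,pol(p,1.2,.052,.011))-(370.6,232))
    r+=list(proj(D,pol(p,1.2,.052,.011))-(322.4,176.7))
    r+=list(proj(W,pt(p,p[3],p[4],.048))-(311,188))
    return r
f=least_squares(res,[.55,.21,0,0,0,.07],loss='soft_l1'); p=f.x
print(p.round(4)); print(np.round(np.reshape(res(p),(-1,2)),1).tolist())
np.save('p.npy',p)
for a in [0,.4]: print('ptr',a,proj(W,pol(p,a,.046,.010)),'bar end',proj(W,pol(p,a,.036,.048)))
s=ctrl.get_state()
n=pt(p,0,0,1)-pt(p,0,0,0); x=pol(p,0,1,0)-pol(p,0,0,0)   # bar dir at 0
for sg in (1,-1):
    y=sg*np.cross(-n,x); z=-n; X=np.cross(y,z); Rt=np.column_stack([X,y,z])
    rv=(R.from_matrix(Rt)*R.from_quat(s['tcp_rot']).inv()).as_rotvec()
    print('turn',np.degrees(rv),rv/np.radians(45))
    for h in (.1,.038): print(h,(pt(p,p[3],p[4],h)-s['eef_pos'])/.8)
print(n,pt(p,p[3],p[4],.034))
E
```

```text
[ 0.5467  0.2105  0.0898 -0.0016  0.0016  0.0704]
[[-0.2, -0.7], [3.3, -0.6], [2.3, 1.3], [-0.6, 2.3], [0.8, 0.8], [1.2, 0.7], [0.3, -0.8], [-0.3, -0.9], [0.3, -1.0], [-0.7, -0.4], [-0.5, -1.5], [-1.0, -1.3], [-2.0, 2.3]]
ptr 0 [344.77527938 136.82633188] bar end [339.73178932 154.27612696]
ptr 0.4 [357.95375063 153.7375004 ] bar end [351.44419094 169.00132406]
turn [ 21.95775916   0.98418959 -33.01351814] [ 0.4879502   0.02187088 -0.73363374]
0.1 [ 0.03376841  0.00049081 -0.07451616]
0.038 [ 0.07236214  0.00396729 -0.14163313]
turn [-69.11067986  -3.00961252 122.21503638] [-1.53579289 -0.06688028  2.7158897 ]
0.1 [ 0.03376841  0.00049081 -0.07451616]
0.038 [ 0.07236214  0.00396729 -0.14163313]
[-0.49798371 -0.04485786  0.8660254 ] [0.52824188 0.21040064 0.12364267]
```

Request:
apply_moves(series=[[0.01,0,-0.02,0.12,0.005,-0.18],[0.02,0,-0.04,0.24,0.01,-0.36],[0.034,0,-0.06,0.36,0.016,-0.54],[0.034,0,-0.075,0.488,0.022,-0.734],[0.034,0,-0.075,0.488,0.022,-0.734],[0.047,0.002,-0.097,0.488,0.022,-0.734],[0.06,0.003,-0.12,0.488,0.022,-0.734],[0.072,0.004,-0.141,0.488,0.022,-0.734],[0.072,0.004,-0.141,0.488,0.022,-0.734],[0.072,0.004,-0.141,0.488,0.022,-0.734]])

```text
time: 4.03
eef_pos: [0.5252, 0.2112, 0.1282]
tcp_rot: [0.871, 0.417, 0.244, 0.09]
contact_force: [0.3, 0.7, 0.5]
opening: 1.0
finger_force: 0.0
```

Request:
apply_moves(series=[[0,0,0,0,0,0],[0,0,0,0,0,0],[0,0,0,0,0,0],[0,0,0,0,0,0],[0,0,0,0,0,0],[0,0,0,0,0,0]], jaw=0, squeeze=30)

```text
time: 4.78
eef_pos: [0.5245, 0.2113, 0.1274]
tcp_rot: [0.871, 0.417, 0.243, 0.09]
contact_force: [-4.2, -1.5, 5.5]
opening: 0.192
finger_force: 30.2
```

```bash
python3 - <<'E'
from fit import *
p=np.load('p.npy'); s=ctrl.get_state(); print(s['eef_pos'],pt(p,p[3],p[4],.038),s['opening'],s['finger_force'],s['contact_force'],s['wrist_torque'],s['qpos'].round(2))
n=pt(p,0,0,1)-pt(p,0,0,0); print('unit turn per rad cw',-n/np.radians(45), 'full',-n*1.2/np.radians(45))
E
```

```text
[0.52453181 0.2113172  0.1274329 ] [0.52624995 0.21022121 0.12710677] 0.19222190331825284 30.16919642686844 [-4.22745905 -1.53211236  5.45894624] [-0.09292619  0.47288938  0.03972566] [ 0.24 -0.08  2.23 -0.16  0.47  1.04]
unit turn per rad cw [ 0.63405255  0.0571148  -1.10265779] full [ 0.76086306  0.06853776 -1.32318935]
```

Request:
apply_moves(series=[[0,0,0,0.076,0.007,-0.132],[0,0,0,0.152,0.014,-0.265],[0,0,0,0.228,0.02,-0.397],[0,0,0,0.304,0.027,-0.53],[0,0,0,0.38,0.034,-0.662],[0,0,0,0.38,0.034,-0.662]])

```text
time: 5.52
eef_pos: [0.5248, 0.211, 0.1275]
tcp_rot: [0.955, 0.141, 0.259, 0.015]
contact_force: [-3.8, -2.1, 4.9]
opening: 0.194
finger_force: 30.2
```

Request:
apply_moves(series=[[0,0,0,0.076,0.007,-0.132],[0,0,0,0.152,0.014,-0.265],[0,0,0,0.228,0.02,-0.397],[0,0,0,0.304,0.027,-0.53],[0,0,0,0.38,0.034,-0.662],[0,0,0,0.38,0.034,-0.662],[0,0,0,0.38,0.034,-0.662]])

```text
time: 6.4
eef_pos: [0.5248, 0.2105, 0.1275]
tcp_rot: [0.955, -0.147, 0.252, -0.061]
contact_force: [-4.4, -4.0, 6.0]
opening: 0.192
finger_force: 30.3
```

Request:
apply_moves(series=[[0,0,0,0,0,0],[0,0,0,0,0,0],[0,0,0,0,0,0],[0,0,0,0,0,0],[0,0,0,0,0,0],[-0.02,0,0.034,0,0,0],[-0.04,-0.004,0.068,0,0,0],[-0.08,-0.007,0.14,0,0,0],[-0.08,-0.007,0.14,0,0,0]], jaw=1)

```text
time: 7.52
eef_pos: [0.462, 0.2065, 0.2459]
tcp_rot: [0.953, -0.148, 0.257, -0.065]
contact_force: [0.8, -0.7, -0.4]
opening: 0.999
finger_force: 0.0
```

```bash
python3 - <<'E'
from fit import *
s=ctrl.get_state();print(s['qpos'].round(2),s['contact_force'],s['eef_pos'])
cv2.imwrite('pics/w2.png',ctrl.read_camera('wrist')[:,:,::-1])
p=np.load('p.npy');W=cam('wrist',s)
for a in (1.2,.8): print(a,'ptr',proj(W,pol(p,a,.046,.01)),'line',proj(W,pol(p,0,0,.048)),proj(W,pol(p,a,.036,.048)))
print('tab',proj(W,pol(p,1.2,.052,.011)))
im=ctrl.read_camera('side');cv2.imwrite('pics/d2.png',im[:,:,::-1])
im=ctrl.read_camera('scene');cv2.imwrite('pics/e2.png',im[:,:,::-1])
a=cv2.resize(cv2.imread('pics/d2.png')[150:310,280:480],(600,480));b=cv2.resize(cv2.imread('pics/e2.png')[120:240,200:400],(800,480))
cv2.imwrite('pics/d2c.png',a);cv2.imwrite('pics/e2c.png',b)
E
```

```text
[ 0.26 -0.4   2.26 -0.13  0.76  2.21] [ 0.84450447 -0.69024094 -0.35761696] [0.4619862  0.20653361 0.24588524]
1.2 ptr [323.08198253 133.15470172] line [323.15763176 195.62437086] [323.44950303 149.83121223]
0.8 ptr [302.27998481 137.37542006] line [323.15763176 195.62437086] [305.12556412 153.50111259]
tab [323.13575899 126.08763728]
```

View pics/w2.png

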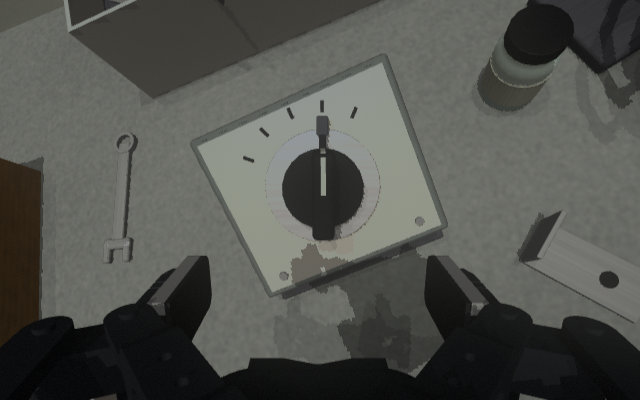

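View pics/d2c.png

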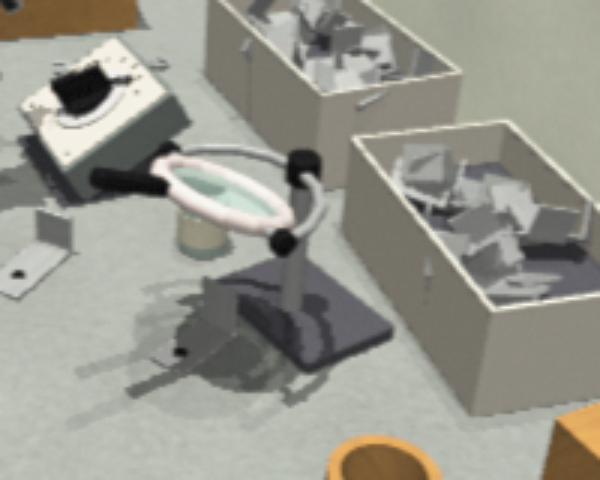

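View pics/e2c.png

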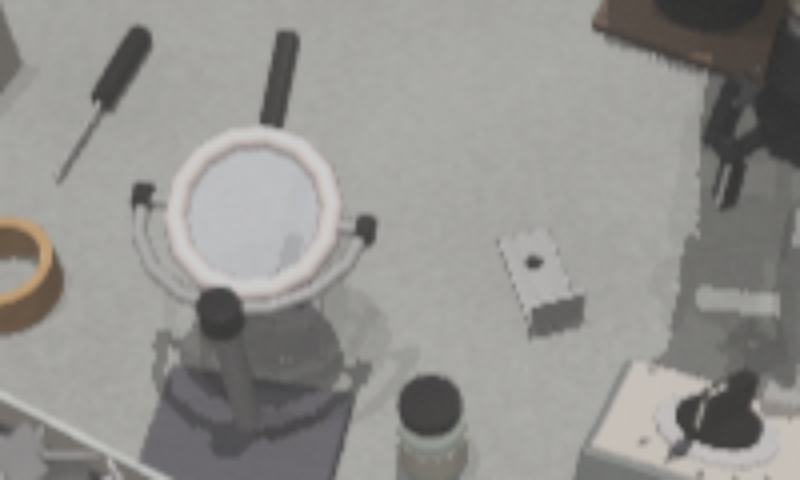

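```bash
python3 - <<'E'
from fit import *
S,D=cam('scene'),cam('side')
r={}
for n,u,v in [('pivot',(263.5,173),(355.1,214.8)),('out',(272,129.3),(312.5,210)),('in',(267.5,150.5),(335,211)),('k-',(235.8,168.5),(374.3,230.3)),('k+',(291.3,177.5),(336,200))]:
    x,e=tri([(S,u),(D,v)]);r[n]=x;print(n,x.round(3),np.round(e,1))
d=r['out']-r['pivot'];print(np.linalg.norm(d),np.arcsin(d[2]/np.linalg.norm(d)),np.arctan2(-d[1],-d[0]))
d=r['k+']-r['k-'];print(np.linalg.norm(d),np.arctan2(-d[0],d[1]))
E
```

```text
pivot [ 0.571 -0.198  0.189] [0.6 0.6]
out [ 0.433 -0.236  0.249] [0.1 0.2]
in [ 0.503 -0.217  0.223] [0.2 0.3]
k- [ 0.594 -0.291  0.19 ] [0.2 0.3]
k+ [ 0.545 -0.105  0.19 ] [0.3 0.3]
0.15496244909426618 0.39668443985229884 0.26764782097939316
0.19230112241164238 0.25938908952848666
```

```bash
python3 - <<'E'
from fit import *
s=ctrl.get_state(); R0=R.from_quat(s['tcp_rot'])
y=-np.array([np.cos(.262),np.sin(.262),0]); z=np.array([0,0,-1.]);
for sg in (1,-1):
    M=np.column_stack([np.cross(sg*y,z),sg*y,z]); rv=(R.from_matrix(M)*R0.inv()).as_rotvec(); print(rv/np.radians(45))
print(ctrl.nose_length,s['eef_pos'],(np.array([.450,-.230,.32])-s['eef_pos'])/.8)
E
```

```text
[ 0.27875562  0.63687513 -1.24335276]
[-0.74252424  0.32499747  2.65255547]
0.019 [0.46032173 0.20560952 0.23856353] [-0.01290216 -0.5445119   0.10179558]
```

Request:
apply_moves(series=[[0.01,-0.02,0.06,0.035,0.08,-0.155],[0.02,-0.08,0.1,0.07,0.159,-0.311],[0.03,-0.14,0.11,0.105,0.239,-0.467],[0.04,-0.2,0.11,0.139,0.318,-0.622],[0.04,-0.27,0.11,0.139,0.318,-0.622],[0.04,-0.27,0.11,0.139,0.318,-0.622]], jaw=0)

```text
time: 8.43
eef_pos: [0.4925, -0.0141, 0.3241]
tcp_rot: [0.908, -0.397, 0.129, -0.031]
contact_force: [0.6, 0.3, 0.2]
opening: 0.001
finger_force: 0.0
```

Request:
apply_moves(series=[[0,-0.06,0,0.035,0.08,-0.155],[-0.01,-0.12,0,0.07,0.159,-0.311],[-0.02,-0.18,0,0.105,0.239,-0.467],[-0.04,-0.24,0,0.139,0.318,-0.622],[-0.053,-0.274,0,0.139,0.318,-0.622],[-0.053,-0.274,0,0.139,0.318,-0.622],[-0.053,-0.274,0,0.139,0.318,-0.622]])

```text
time: 9.3
eef_pos: [0.4505, -0.2283, 0.3258]
tcp_rot: [0.794, -0.608, -0.001, 0.0]
contact_force: [-0.7, -0.5, 0.2]
opening: 0.002
finger_force: 0.0
```

```bash
python3 - <<'E'
from fit import *
s=ctrl.get_state(); print(s['eef_pos'],R.from_quat(s['tcp_rot']).as_matrix().round(2),s['qpos'].round(2),s['opening'],s['contact_force'])
cv2.imwrite('pics/w3.png',ctrl.read_camera('wrist')[:,:,::-1])
print((np.array([.450,-.230,.218])-s['eef_pos'])/.8)
W=cam('wrist',s)
for r in (.08,.125,.159):
  print(proj(W,np.array([.571,-.198,.19])+r*np.array([-np.cos(.4)*np.cos(.262),-np.cos(.4)*np.sin(.262),np.sin(.4)])))
E
```

```text
[ 0.4505229  -0.22832943  0.3258377 ] [[ 0.26 -0.97 -0.  ]
 [-0.97 -0.26  0.  ]
 [-0.    0.   -1.  ]] [-0.67 -0.16  1.86 -0.    1.44  2.21] 0.0017330420509853268 [-0.69126251 -0.52328238  0.22300651]
[-0.00065363 -0.00208821 -0.13479712]
[248.66227719 194.35350517]
[304.62426518 200.6701958 ]
[352.2919896 206.0506742]
```

View pics/w3.png

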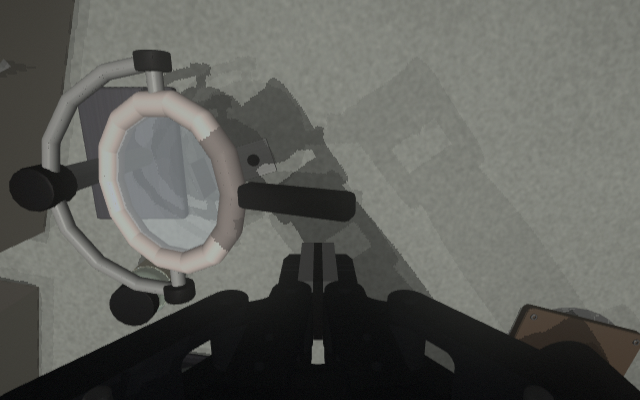

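Request:
apply_moves(series=[[0,-0.001,-0.04,0,0,0],[0,-0.002,-0.06,0,0,0],[0,-0.002,-0.075,0,0,0],[0,-0.002,-0.09,0,0,0],[0,-0.002,-0.105,0,0,0],[0,-0.002,-0.118,0,0,0],[0,-0.002,-0.128,0,0,0],[0,-0.002,-0.136,0,0,0],[0,-0.002,-0.136,0,0,0],[0,-0.002,-0.136,0,0,0],[0,-0.002,-0.136,0,0,0]])

```text
time: 10.72
eef_pos: [0.4503, -0.231, 0.2182]
tcp_rot: [0.793, -0.609, 0.001, 0.0]
contact_force: [0.0, 0.4, -0.3]
opening: 0.001
finger_force: 0.0
```

Request:
apply_moves(series=[[0,0,0.03,0,0,0],[0,0,0.08,0,0,0],[0,0,0.13,0,0,0],[0,0,0.136,0,0,0],[0,0,0.136,0,0,0]])

```text
time: 11.35
eef_pos: [0.4501, -0.231, 0.3267]
tcp_rot: [0.793, -0.609, 0.0, 0.0]
contact_force: [-0.5, -0.3, -0.2]
opening: -0.001
finger_force: 0.0
```

```bash
python3 - <<'E'
from fit import *
s=ctrl.get_state(); print(s['eef_pos'],s['contact_force'])
W=cam('wrist',s);w=ctrl.read_camera('wrist');D=cam('side');d=ctrl.read_camera('side')
cv2.imwrite('pics/w4.png',w[:,:,::-1])
cv2.imwrite('pics/c4.png',np.hstack([cv2.resize(w[100:300,60:400],(510,300)),cv2.resize(d[180:260,290:390],(290,300))])[:,:,::-1])
for t in (0,.1,.2,-.1):
    q=[np.array([.571,-.198,.19])+r*np.array([-np.cos(t)*np.cos(.262),-np.cos(t)*np.sin(.262),np.sin(t)]) for r in (.074,.159)]
    print(t,[proj(C,x).round(0) for C in (W,D) for x in q])
E
```

```text
[ 0.45009038 -0.2310293   0.32665373] [-0.47924786 -0.2590812  -0.24829553]
0 [array([255., 188.]), array([359., 188.]), array([333., 221.]), array([307., 230.])]
0.1 [array([253., 190.]), array([360., 193.]), array([333., 219.]), array([308., 225.])]
0.2 [array([250., 192.]), array([360., 198.]), array([334., 217.]), array([308., 220.])]
-0.1 [array([256., 186.]), array([356., 184.]), array([333., 223.]), array([308., 234.])]
```

View pics/c4.png

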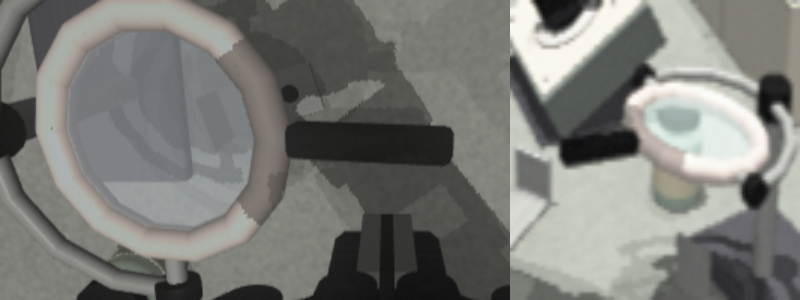

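```bash
python3 - <<'E'
from fit import *
W,D,S=cam('wrist'),cam('side'),cam('scene')
pv=np.array([.571,-.198,.19])
im=ctrl.read_camera('scene');cv2.imwrite('pics/e4.png',im[:,:,::-1])
ax=[]
pix={}
for n,C,box in (('wrist',W,(185,215,262,358)),('side',D,(205,235,308,334)),('scene',S,(120,160,255,285))):
    g=(ctrl.read_camera(n)).max(2); m=np.zeros_like(g); a,b,c,d=box; m[a:b,c:d]=(g[a:b,c:d]<60)
    k,l,stt,ce=cv2.connectedComponentsWithStats(m); i=1+np.argmax(stt[1:,4]); ys,xs=np.nonzero(l==i)
    mu=np.array([xs.mean(),ys.mean()]); w,v=np.linalg.eigh(np.cov(xs,ys)); pix[n]=(mu,v[:,1]); print(n,mu.round(1),v[:,1].round(3),stt[i])
for n,C in (('wrist',W),('side',D),('scene',S)):
    for t in (-.1,0,.1,.2,.3):
        q=[proj(C,pv+r*np.array([-np.cos(t)*np.cos(.262),-np.cos(t)*np.sin(.262),np.sin(t)])) for r in (.074,.159)]
        e=(q[1]-q[0]);e/=np.linalg.norm(e); print(n,t,((q[0]+q[1])/2).round(1),e.round(3))
E
```

```text
wrist [311.2 196.4] [-1.    -0.027] [ 262  185   96   26 2272]
side [320.6 216. ] [-0.938  0.348] [308 205  26  19 256]Traceback (most recent call last):
  File "<stdin>", line 9, in <module>
    return _wrapfunc(a, 'argmax', axis=axis, out=out, **kwds)
    return bound(*args, **kwds)
ValueError: attempt to get argmax of an empty sequence
```

```bash
cat > tilt.py <<'E'
from fit import *
from scipy.optimize import minimize
th=np.linspace(0,2*np.pi,48,endpoint=False)
ring=np.array([(.076*np.cos(a),.076*np.sin(a),z) for a in th for z in (-.01,.01)])
hand=np.array([(-r,y,z) for r in (.074,.159) for y in (-.009,.009) for z in (-.009,.009)])
def pose(q,P):  # q: x,y,z,yaw,tilt
    return P@(R.from_euler('z',q[3])*R.from_euler('y',q[4])).as_matrix().T+q[:3]
def render(q,C,k=4):
    m=np.zeros((400*k,640*k),np.uint8)
    for P in (ring,hand):
        uv=np.array([proj(C,x) for x in pose(q,P)]); cv2.fillConvexPoly(m,cv2.convexHull(np.round(uv*k+k/2).astype(np.int32)),1)
    return cv2.resize(m.astype(np.float32),(640,400),interpolation=cv2.INTER_AREA)
obs=[]
for n in ('wrist','side','scene'):
    C=cam(n); ctrl.read_camera(n); L=ctrl.silhouettes('head_grip',n)
    print(n,[(round(d['p'],2),int(d['pixels'].sum()),np.round(np.array(d['xy'])*[640,400])) for d in L[:3]])
    if not L: continue
    m=L[0]['pixels'].astype(np.uint8); cs,_=cv2.findContours(m,cv2.RETR_EXTERNAL,cv2.CHAIN_APPROX_NONE); cv2.drawContours(m,cs,-1,1,-1); obs.append((n,C,m))
def cost(v):
    q=np.array([.571,-.198,.19,.262,.1])+np.array(v)*[.01,.01,.01,.1,.1]
    return sum(np.abs(render(q,C)-m).sum()/m.sum() for _,C,m in obs)+.003*((v[2])**2+v[0]**2+v[1]**2)
best=min((minimize(cost,[0,0,0,0,t],method='Nelder-Mead',options=dict(maxiter=250,initial_simplex=np.vstack([[0,0,0,0,t]]+[np.eye(5)[i]*.5+[0,0,0,0,t] for i in range(5)]))) for t in (-1,1)),key=lambda f:f.fun)
q=np.array([.571,-.198,.19,.262,.1])+best.x*[.01,.01,.01,.1,.1]
print('pose',q.round(4),best.fun,[round(float(np.abs(render(q,C)-m).sum()/m.sum()),3) for _,C,m in obs])
for t in (-.1,0,.1,.2): v=best.x.copy(); v[4]=t*10-1; print(t,cost(v))
out=[]
for n,C,m in obs:
    im=cv2.imread(f"pics/{dict(wrist='w4',side='d2',scene='e4')[n]}.png") 
E
time python3 tilt.py
```

```text
wrist [(0.9, 27653, array([172., 191.]))]
side [(0.62, 1247, array([352., 219.]))]
scene []
pose [ 0.5703 -0.1935  0.1843  0.3087  0.2365] 0.19384642251503972 [0.081, 0.111]
-0.1 0.982379659162899
0 0.8138470283881856
0.1 0.558219793954558
0.2 0.26107494994880465
real	0m7.099s
user	0m4.759s
sys	0m0.649s
```

Request:
apply_moves(series=[[0,0,-0.06,0,0,0],[0,0,-0.1,0,0,0],[0,0,-0.12,0,0,0],[0,0,-0.136,0,0,0],[0,0,-0.136,0,0,0],[0,0,-0.136,0,0,0]])

```text
time: 12.7
eef_pos: [0.4508, -0.2316, 0.2197]
tcp_rot: [0.793, -0.609, 0.002, 0.0]
contact_force: [-0.3, 1.1, 0.4]
opening: 0.001
finger_force: 0.0
```

```bash
python3 - <<'E'
from fit import *
s=ctrl.get_state(); print(s['eef_pos'],s['contact_force'],s['wrist_torque'])
w=ctrl.read_camera('wrist');d=ctrl.read_camera('side')
cv2.imwrite('pics/c5.png',np.hstack([cv2.resize(w[150:300,220:400],(360,300)),cv2.resize(d[170:260,290:410],(440,300),interpolation=cv2.INTER_CUBIC)])[:,:,::-1])
print(proj(cam('side'),s['eef_pos']-[0,0,.019]),proj(cam('wrist',s),s['eef_pos']-[0,0,.019]))
E
```

```text
[ 0.45078523 -0.23164646  0.21966072] [-0.2855067   1.10444621  0.37489637] [-0.02639325 -0.00361982  0.01382614]
[318.24378182 223.13634657] [318.30261381 240.06192788]
```

View pics/c5.png

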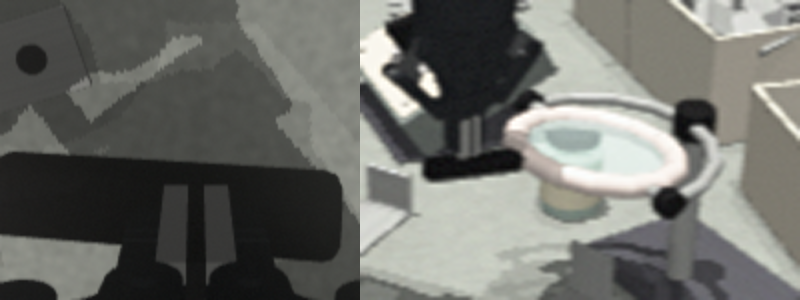

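```bash
python3 - <<'E'
import tilt0 if False else None
E
sed -n '1,14p' tilt.py > model.py
python3 - <<'E'
from model import *
s=ctrl.get_state();W,D=cam('wrist',s),cam('side')
for q in ([.571,-.198,.19,.262,0],[.571,-.198,.19,.262,.2],[.571,-.198,.19,.262,.1],[.5703,-.1935,.1843,.3087,.2365]):
    for n,C in (('W',W),('D',D)):
        uv=np.array([proj(C,x) for x in pose(np.array(q),hand)]); print(q[4],n,'in',uv[:4].min(0).round(),uv[:4].max(0).round(),'out',uv[4:].min(0).round(),uv[4:].max(0).round())
d=ctrl.read_camera('side'); g=d.max(2)
for c in (309,312,315,324,327,330): print(c,g[206:232,c].tolist())
w=ctrl.read_camera('wrist').max(2)
for c in (230,270,360,380): print(c,w[215:290:3,c].tolist())
E
```

```text
File "<stdin>", line 1
    import tilt0 if False else None
                 ^^
SyntaxError: invalid syntax
Traceback (most recent call last):
  File "model.py", line 14
    for n in ('wrist','side','scene'):
                                      ^
IndentationError: expected an indented block after 'for' statement on line 14
```

```bash
sed -n '1,12p' tilt.py > model.py
python3 - <<'E'
from model import *
s=ctrl.get_state();W,D=cam('wrist',s),cam('side')
for q in ([.571,-.198,.19,.262,0],[.571,-.198,.19,.262,.2],[.571,-.198,.19,.262,.1],[.5703,-.1935,.1843,.3087,.2365]):
    for n,C in (('W',W),('D',D)):
        uv=np.array([proj(C,x) for x in pose(np.array(q),hand)]); print(q[4],n,'in',uv[:4].min(0).round(),uv[:4].max(0).round(),'out',uv[4:].min(0).round(),uv[4:].max(0).round())
d=ctrl.read_camera('side'); g=d.max(2)
for c in (309,312,315,324,327,330): print(c,g[206:232,c].tolist())
w=ctrl.read_camera('wrist').max(2)
for c in (230,270,360,380): print(c,w[215:290:3,c].tolist())
E
```

```text
0 W in [217. 214.] [228. 258.] out [379. 214.] [387. 258.]
0 D in [332. 217.] [335. 225.] out [306. 225.] [309. 234.]
0.2 W in [201. 222.] [221. 270.] out [386. 234.] [389. 288.]
0.2 D in [332. 212.] [336. 221.] out [306. 215.] [310. 224.]
0.1 W in [210. 218.] [225. 264.] out [384. 223.] [389. 272.]
0.1 D in [331. 215.] [336. 223.] out [306. 220.] [309. 229.]
0.2365 W in [199. 223.] [222. 270.] out [382. 228.] [385. 282.]
0.2365 D in [331. 213.] [337. 222.] out [307. 215.] [312. 224.]
309 [89, 92, 88, 85, 88, 88, 87, 86, 87, 87, 72, 30, 12, 18, 19, 20, 18, 29, 102, 205, 205, 201, 199, 200, 201, 200]
312 [57, 75, 74, 73, 72, 71, 73, 75, 64, 50, 45, 20, 16, 20, 17, 18, 19, 40, 116, 203, 206, 203, 201, 200, 203, 206]
315 [29, 30, 30, 28, 27, 29, 28, 29, 29, 41, 39, 19, 15, 18, 22, 17, 21, 68, 164, 202, 200, 199, 199, 202, 206, 203]
324 [48, 47, 49, 48, 46, 49, 56, 69, 66, 57, 24, 16, 21, 20, 19, 20, 87, 200, 203, 203, 204, 207, 201, 198, 202, 205]
327 [53, 53, 55, 55, 53, 52, 63, 70, 94, 33, 12, 21, 24, 19, 19, 49, 128, 202, 201, 200, 200, 202, 201, 199, 200, 199]
330 [162, 202, 221, 182, 162, 157, 143, 129, 76, 24, 21, 25, 21, 22, 23, 79, 182, 201, 200, 199, 200, 200, 198, 199, 198, 199]
230 [116, 117, 114, 115, 29, 29, 30, 31, 32, 32, 32, 31, 30, 29, 30, 29, 31, 29, 146, 148, 143, 143, 139, 142, 138]
270 [76, 75, 76, 95, 67, 23, 23, 24, 22, 26, 26, 24, 24, 23, 22, 24, 23, 24, 24, 125, 141, 136, 141, 140, 141]
360 [80, 80, 78, 78, 79, 81, 64, 29, 27, 29, 28, 28, 28, 29, 25, 26, 25, 24, 24, 23, 20, 26, 73, 62, 21]
380 [137, 142, 146, 145, 144, 124, 120, 35, 33, 33, 34, 33, 33, 31, 33, 31, 29, 29, 29, 28, 27, 26, 60, 75, 76]
```

Request:
apply_moves(series=[[0,0,-0.006,0,0,0],[0,0,-0.012,0,0,0],[0,0,-0.012,0,0,0]])

```text
time: 13.28
eef_pos: [0.4501, -0.2311, 0.2082]
tcp_rot: [0.793, -0.609, 0.0, 0.0]
contact_force: [-0.8, -0.2, 0.8]
opening: -0.001
finger_force: 0.0
```

```bash
cat > chk.py <<'E'
from model import *
s=ctrl.get_state();W,D=cam('wrist',s),cam('side');print(s['eef_pos'],s['contact_force'],s['wrist_torque'])
d=ctrl.read_camera('side').max(2).astype(int);w=ctrl.read_camera('wrist').max(2).astype(int)
def band(g,c,a,b,th):
    r=np.nonzero(g[a:b,c]<th)[0]+a; return (r.min(),r.max()) if len(r) else None
print('side',[(c,band(d,c,212,240,35)) for c in (309,311,327,330)])
print('wrist',[(c,band(w,c,185,290,45)) for c in (230,250,270,360,375)])
for t in (-.1,0,.1,.2):
    for n,C in (('W',W),('D',D)):
        q=[.571,-.198,.19,.262,t];uv=np.array([proj(C,x) for x in pose(np.array(q),hand)]); print(t,n,'in',uv[:4].min(0).round(),uv[:4].max(0).round(),'out',uv[4:].min(0).round(),uv[4:].max(0).round())
E
python3 chk.py
```

```text
[ 0.45011359 -0.23110969  0.20821479] [-0.77413972 -0.17383503  0.84684219] [0.02009994 0.06811138 0.02495809]
side [(309, (np.int64(221), np.int64(226))), (311, (np.int64(221), np.int64(225))), (327, (np.int64(218), np.int64(222))), (330, (np.int64(217), np.int64(222)))]
wrist [(230, (np.int64(185), np.int64(271))), (250, (np.int64(230), np.int64(272))), (270, (np.int64(230), np.int64(273))), (360, (np.int64(234), np.int64(289))), (375, (np.int64(235), np.int64(279)))]
-0.1 W in [214. 215.] [223. 260.] out [374. 210.] [384. 253.]
-0.1 D in [331. 219.] [335. 227.] out [306. 230.] [310. 238.]
0 W in [209. 219.] [221. 266.] out [382. 219.] [390. 266.]
0 D in [332. 217.] [335. 225.] out [306. 225.] [309. 234.]
0.1 W in [201. 224.] [219. 273.] out [388. 229.] [393. 282.]
0.1 D in [331. 215.] [336. 223.] out [306. 220.] [309. 229.]
0.2 W in [191. 229.] [214. 281.] out [391. 242.] [393. 301.]
0.2 D in [332. 212.] [336. 221.] out [306. 215.] [310. 224.]
```

Request:
apply_moves(series=[[0,0,-0.006,0,0,0],[0,0,-0.012,0,0,0],[0,0,-0.017,0,0,0],[0,0,-0.017,0,0,0],[0,0,-0.017,0,0,0]])

```text
time: 14.0
eef_pos: [0.4502, -0.2309, 0.1947]
tcp_rot: [0.793, -0.609, 0.0, -0.0]
contact_force: [-0.5, -0.5, -0.0]
opening: 0.003
finger_force: 0.0
```

```bash
python3 chk.py
```

```text
[ 0.4502388  -0.23086331  0.19471262] [-0.54851154 -0.47963206 -0.04297549] [-0.01108764 -0.01646386 -0.01895775]
side [(309, (np.int64(226), np.int64(231))), (311, (np.int64(212), np.int64(230))), (327, (np.int64(221), np.int64(225))), (330, (np.int64(219), np.int64(224)))]
wrist [(230, (np.int64(185), np.int64(276))), (250, (np.int64(232), np.int64(276))), (270, (np.int64(232), np.int64(276))), (360, (np.int64(232), np.int64(289))), (375, (np.int64(233), np.int64(277)))]
-0.1 W in [206. 223.] [216. 271.] out [378. 217.] [390. 264.]
-0.1 D in [331. 219.] [335. 227.] out [306. 230.] [310. 238.]
0 W in [200. 227.] [215. 279.] out [387. 227.] [397. 279.]
0 D in [332. 217.] [335. 225.] out [306. 225.] [309. 234.]
0.1 W in [191. 233.] [211. 287.] out [394. 239.] [401. 297.]
0.1 D in [331. 215.] [336. 223.] out [306. 220.] [309. 229.]
0.2 W in [180. 239.] [206. 296.] out [398. 254.] [402. 320.]
0.2 D in [332. 212.] [336. 221.] out [306. 215.] [310. 224.]
```

Request:
apply_moves(series=[[0,0,0.02,0,0,0],[0,0,0.07,0,0,0],[0,0.01,0.13,0,0,0],[0,0.02,0.17,0,0,0],[0,0.02,0.17,0,0,0],[0,0.02,0.17,0,0,0]])

```text
time: 14.85
eef_pos: [0.4499, -0.215, 0.3307]
tcp_rot: [0.793, -0.609, 0.0, 0.0]
contact_force: [0.2, 0.1, -0.0]
opening: -0.001
finger_force: 0.0
```

```bash
python3 - <<'E'
from model import *
s=ctrl.get_state();W,D=cam('wrist',s),cam('side');print(s['eef_pos'],s['contact_force'])
d=ctrl.read_camera('side').max(2).astype(int);w=ctrl.read_camera('wrist').max(2).astype(int)
for c in (308,310,327,330): r=np.nonzero(d[212:240,c]<35)[0]+212; print('side',c,r.tolist())
q=np.array([.571,-.198,.19,.262,0])
for t in (0,.1):
    q[4]=t; a,b=[proj(W,x) for x in pose(q,np.array([[-.085,0,0],[-.15,0,0]]))]; print(t,a,b,(b-a)[1]/(b-a)[0])
    a,b=int(a[0]),int(b[0]); cs=[]
    for c in (a,b): r=np.nonzero(w[140:225,c]<50)[0]+140; cs.append(r.mean()); print(c,r.min(),r.max(),len(r))
    print('slope',(cs[1]-cs[0])/(b-a))
E
```

```text
[ 0.4499281  -0.21501993  0.33065788] [ 0.22137848  0.09521996 -0.01631687]
side 308 [226, 227, 228, 229, 230]
side 310 [225, 226, 227, 228, 229, 230, 231]
side 327 [221, 222, 223, 224, 225]
side 330 [219, 220, 221, 222, 223, 224]
0 [273.43582063 168.51441461] [352.91369459 168.51010659] -5.420398108638119e-05
273 157 180 24
352 158 180 23
slope 0.006329113924050633
0.1 [271.64072806 170.36328924] [353.79484022 171.8454847 ] 0.018041646620893467
271 157 180 24
353 158 180 23
slope 0.006097560975609756
```

```bash
python3 -c "
from plant import ctrl
print(ctrl.sign_off())"
```

```text
the job is handed in; nothing more can be done
None
```

The job is handed in: the knob's pointer stands at the tab at the 1.2 rad click, seen in the wrist picture. The magnifier head measures about 0.02 to 0.03 rad from level. No verdict came back, and I did not re-measure the tab or the loose items at the end.

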